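Lids back on the kitchen canisters

TASK

The washed canisters and their lids are dry: put each of the four lids on the canister of its own colour and shape, gently and fully home, lying flat and central on the rim, the square lid in line with its square canister. Leave the canisters standing where they are, and do not knock over the pepper shaker or the egg cup.

Things in the scene. Friction and masses are not known exactly. Their poses are not given: they have to be found in the camera images.
- can_white_mouth (a point): The large white round canister, glazed ceramic, empty and open at the top (round, 94 mm outside and 84 mm inside diameter, 72 mm high, about 0.45 kg), standing loose on the worktop. The point is the centre of its mouth, level with the rim; z up.
- lid_white_knob (a point): Lid of the large white round canister, 0.13 kg, lying upright on the worktop: white round plate 102 mm wide, 7 mm thick; below it a round cork plug 66 mm wide, 8 mm deep (9 mm play in the mouth); on top a round wooden knob, 26 mm diameter, 34 mm tall. Point: where to grip, on the knob's axis, 9 mm below its top, 25 mm above the plate, 40 mm above the plug's bottom; fully home, 32 mm above the mouth point. z up.
- can_green_mouth (a point): The medium green round canister, glazed ceramic, empty and open at the top (round, 82 mm outside and 72 mm inside diameter, 64 mm high, about 0.45 kg), standing loose on the worktop. The point is the centre of its mouth, level with the rim; z up.
- lid_green_knob (a point): Lid of the medium green round canister, 0.13 kg, lying upright on the worktop: green round plate 90 mm wide, 7 mm thick; below it a round cork plug 54 mm wide, 8 mm deep (9 mm play in the mouth); on top a round wooden knob, 26 mm diameter, 34 mm tall. Point: where to grip, on the knob's axis, 9 mm below its top, 25 mm above the plate, 40 mm above the plug's bottom; fully home, 32 mm above the mouth point. z up.
- can_red_mouth (a point): The small red round canister, glazed ceramic, empty and open at the top (round, 70 mm outside and 60 mm inside diameter, 56 mm high, about 0.45 kg), standing loose on the worktop. The point is the centre of its mouth, level with the rim; z up.
- lid_red_knob (a point): Lid of the small red round canister, 0.13 kg, lying upright on the worktop: red round plate 78 mm wide, 7 mm thick; below it a round cork plug 42 mm wide, 8 mm deep (9 mm play in the mouth); on top a round wooden knob, 26 mm diameter, 34 mm tall. Point: where to grip, on the knob's axis, 9 mm below its top, 25 mm above the plate, 40 mm above the plug's bottom; fully home, 32 mm above the mouth point. z up.
- can_blue_mouth (a point): The blue square canister, glazed ceramic, empty and open at the top (square, 84 mm outside and 74 mm inside, 68 mm high, about 0.45 kg), standing loose on the worktop. The point is the centre of its mouth, level with the rim; z up; x and y square to its sides.
- lid_blue_knob (a point): Lid of the blue square canister, 0.13 kg, lying upright on the worktop: blue square plate 92 mm wide, 7 mm thick; below it a square cork plug 56 mm wide, 8 mm deep (9 mm play in the mouth); on top a round wooden knob, 26 mm diameter, 34 mm tall. Point: where to grip, on the knob's axis, 9 mm below its top, 25 mm above the plate, 40 mm above the plug's bottom; fully home, 32 mm above the mouth point. z up, x, y along sides.
- eggcup_mid (a point): A bystander, loose: a small yellow egg cup, 46 mm across and 52 mm high, 26 mm below this point is the worktop. To be left standing. Point on its axis; z up.
- shaker_mid (a point): A bystander, loose: a small pepper shaker, black with a steel cap, 38 mm across and 61 mm high, 30 mm below this point is the worktop. To be left standing. Point on its axis; z up.

How it is judged:
By the outcome, as a careful person would: the job done as asked, in the order asked, and still so for the second after the job is handed in, with the robot touching nothing.
It also fails if it takes over 102 s, if anything falls off the work surface, if the arm or the gripper's body presses on something with over 40 N, if the wrist force passes 120 N, or if a joint passes its speed limit or range.

ROBOT

A 6-joint arm with a two-finger parallel gripper is mounted at the origin on the work surface. World frame = base frame: x ahead of the robot, y to its left, z up, the work surface at z = 0. Lengths are in mm, angles in degrees, forces in N, time in s.
With the tool pointing down it reaches from about 350 to 850 mm from the base axis. Payload 8.1 kg.
Tool frame: the origin (TCP) lies midway between the tips of the shut fingers; the grasp point (between the pads) lies 19 mm behind it; z points along the fingers, y is the line along which they close (so a half turn about z gives the same grasp; the last joint's range is limited). The gripper opens to 85 mm and grips with 20 to 120 N. Pads are 22 mm wide; open, the fingers measure 114 mm over their backs; the gripper's body (76 mm by 85 mm) begins 54 mm behind the grasp point. The pads swing forward as they close: fully open they stand 13 mm farther back than shut.
Start: joints at [-77.544, 7.471, 85.268, -0, 87.261, -4.893], TCP at [178.937, -572.701, 231.292] pointing down, gripper open.
Joint ranges: [-169.43, 169.43], [-51.17, 129.36], [1.28, 143.12], [-76.62, 256.62], [0, 156.53], [-152.29, 152.29]. Speed limits (degrees/s): [136.94, 136.94, 159.86, 180, 180, 180].

INTERFACE

Orientations are given as [roll, pitch, yaw] about the fixed x, y, z axes, in that order (R = Rz(yaw) Ry(pitch) Rx(roll)).
In Python, from bench import sense, snapshot, camera_params, hand_in, masks_of, pinpoint gives the robot as it stands.
- The arm moves only by the tool step_arm, never from a script. Its argument "targets" is a list of rows, each an object with "angular": the turn, a rotation vector about the tool's x, y, z scaled (see below), a list of three; "dp": the shift along the tool's x, y, z scaled (see below), a list of three; "fingers": the closure, from 0 (fully open) to 1 (shut). A call has exactly 8 rows; each row is the pose to reach, as a shift and turn from the pose commanded when the call began, along the tool's axes at that moment, turning the shorter way round; what a row does not reach only later rows make up. The controller multiplies each number of a shift by 0.2 m and each number of a turn by 180 degrees. A row lasts 1/8 s, in which the tool goes at most 62.5 mm and 10.7 degrees, less where a joint would pass 70% of its speed; a pose out of reach is approached as far as the arm can. A call with a number of a shift or a turn outside -1 to 1 is refused whole. A call with a gripper value outside its range is refused whole. The fingers move at their own pace and stop on an object; "newtons" is the grip in N (left out, the last holds). Time passes only in rows, so rows that repeat a pose let the fingers close, or fill a call up. It gives the time, the measured TCP pose, the force, the opening and the grip force at its end, in the units of the state.
- sense(): the state, without advancing time (a new reading comes with each control period).
- snapshot(name): name is "side" or "top"; returns the picture (384x512x3 uint8, blue, green, red); there is no depth.
- camera_params(name): a dict with "vfov" (degrees; the focal length in pixels is half the picture's height over the tangent of half this angle, whatever the lens; pixels are square), "cx", "cy" (the principal point, pixels), "R" (3x3) and "t" (3): a world point X has camera coordinates R X + t. Camera axes: x right, y down, z forward; pixel columns grow to the right and rows downward; lengths in mm; the calibration is good to about 2 mm. A picture is of the moment at which its call begins. camera_params takes no time and is no camera call.
- hand_in(): hands the job in; it is judged then, once.
Trained networks look in the newest picture that a camera, given by its name, has taken for a name from the list of things; names that differ only in an ending like _2 or _b are one class to them, and where a whole thing is asked for, a point or a joint stands for the part that bears it (a point fixed in the world has none). Each returns a list of dicts, best first, with "conf" (0 to 1); they miss things now and then, are a little off and sometimes report something else, mostly with a low value. They report only what shows in the picture. A call takes as long as a camera call.
- masks_of(camera, label): "pixels" (384x512 bool, what is visible of it) and "at" ([column, row] in pixels, amid what is visible of it).
- pinpoint(camera, label): "at" ([column, row] in pixels: a listed point, or the origin of a listed thing).
The state is a dict: "time": time; "joint_pos": joint angles; "qd": joint speeds; "joint_efforts": joint torques, N m; "tool_pos": TCP position; "tcp_rot": TCP orientation; "ft_force": force on the tool from outside, world axes, zero at the start; "wrist_torque": the same for the moment, N m; "finger_gap": finger opening in mm; "grip_force": force on a finger pad.
Only numpy, scipy, OpenCV 4.12 (cv2) and the standard library are available. Lean on these libraries where they do the work, as an engineer would, in place of code of your own. Each camera call takes 0.05 s, during which the arm holds its last target. There are 200 camera calls.

## Working session

There is one attempt and no reset: what is moved stays moved. The work goes in short steps, Python scripts to look and compute and a tool call to move; the robot and the scene stay as the last step left them, time stands still between calls to the robot, and variables do not carry over. Pictures are saved under pics/ and viewed, at most 14 in all, crops included, and the job is handed in when it is done.

Besides the shell and the picture viewer there is one more tool, called after "Emit:" as name([rows], argument=value, ...), one row to a line, values as JSON. step_arm: Moves the arm, as the interface text tells. Its arguments: {"type":"object","properties":{"targets":{"type":"array","items":{"type":"object","properties":{"angular":{"type":"array","items":{"type":"number","minimum":-1,"maximum":1}},"dp":{"type":"array","items":{"type":"number","minimum":-1,"maximum":1}},"fingers":{"type":"number"}}}},"newtons":{"type":"number"}},"required":["targets"]}

```bash
mkdir -p pics; cat > h.py <<'E'
import numpy as np, cv2
from bench import *
def ray(cam,uv):
    p=camera_params(cam); f=192/np.tan(np.radians(p['vfov'])/2)
    R=np.array(p['R']);t=np.array(p['t'])
    d=R.T@np.array([(uv[0]-p['cx'])/f,(uv[1]-p['cy'])/f,1]); return -R.T@t,d
def at_z(cam,uv,z):
    o,d=ray(cam,uv); return o+d*(z-o[2])/d[2]
def tri(a,b):
    o1,d1=ray('top',a);o2,d2=ray('side',b)
    s=np.linalg.lstsq(np.c_[d1,-d2],o2-o1,rcond=None)[0]
    p,q=o1+d1*s[0],o2+d2*s[1]; return (p+q)/2,np.linalg.norm(p-q)
def proj(cam,X):
    p=camera_params(cam); f=192/np.tan(np.radians(p['vfov'])/2)
    c=np.array(p['R'])@X+np.array(p['t']); return c[:2]/c[2]*f+[p['cx'],p['cy']]
H=dict(can_white_mouth=72,can_green_mouth=64,can_red_mouth=56,can_blue_mouth=68,lid_white_knob=40,lid_green_knob=40,lid_red_knob=40,lid_blue_knob=40,eggcup_mid=26,shaker_mid=30)
E
python3 - <<'E'
from h import *
for c in('top','side'):
    cv2.imwrite(f'pics/{c}0.png',snapshot(c)); p=camera_params(c); print(c,p['vfov'],at_z.__name__,ray(c,(256,192)))
for n,z in H.items():
    r={c:pinpoint(c,n) for c in('top','side')}
    for c in r: print(n,c,[(round(d['conf'],2),np.round(d['at'],1).tolist(),np.round(at_z(c,d['at'],z)[:2]).tolist()) for d in r[c][:2]])
    if r['top'] and r['side']: a=tri(r['top'][0]['at'],r['side'][0]['at']);print('   tri',a[0].round(1),round(a[1],1))
print(sense())
E
```

```text
top 55.68627740855479 at_z (array([406.43357221,   2.76806611, 879.20700426]), array([ 0.18742975, -0.04104319, -0.98152063]))
side 50.91062957306003 at_z (array([ 423.2637255 , -664.08312692,  635.43343313]), array([ 0.15607134,  0.76520859, -0.62461977]))
can_white_mouth top [(0.57, [364.6, 260.6], [414.0, -274.0])]
can_white_mouth side [(0.77, [208.2, 311.8], [425.0, -265.0]), (0.26, [321.3, 315.9], [604.0, -309.0])]
   tri [ 419.5 -271.    79.7] 11.8
can_green_mouth top [(0.84, [203.7, 234.2], [463.0, 83.0])]
can_green_mouth side [(0.9, [206.9, 184.3], [460.0, 86.0])]
   tri [461.3  82.9  66.8] 3.3
can_red_mouth top [(0.92, [290.0, 156.5], [651.0, -110.0]), (0.7, [111.0, 239.3], [447.0, 289.0])]
can_red_mouth side [(0.85, [305.9, 234.7], [640.0, -110.0]), (0.33, [284.0, 181.2], [642.0, 73.0])]
   tri [ 645.4 -109.5   56.5] 10.7
can_blue_mouth top [(0.61, [282.5, 232.6], [471.0, -92.0])]
can_blue_mouth side [(0.85, [215.7, 235.7], [459.0, -89.0])]
   tri [464.8 -91.9  71. ] 11.7
lid_white_knob top [(0.66, [123.4, 167.4], [617.0, 281.0])]
lid_white_knob side [(0.75, [252.8, 142.4],
[... 837 characters left out ...]
side []
{'time': 1.1, 'joint_pos': array([-7.75447975e+01,  7.47075129e+00,  8.52680099e+01, -6.82116019e-06,
        8.72627509e+01, -4.89086341e+00]), 'qd': array([ 0.03550904,  0.00183422, -0.05508382, -0.03331335, -0.15149842,
        0.09074551]), 'joint_efforts': array([ 1.15399827e-03, -5.69331729e+01, -5.00867987e+01, -1.29488276e-04,
        1.04908904e-03, -1.23434310e-05]), 'tool_pos': array([ 178.92734565, -572.69328713,  231.29453674]), 'tcp_rot': array([-1.79998493e+02, -1.22128709e-04,  1.73460663e+01]), 'ft_force': array([-0.86902671,  0.25814445, -0.75681963]), 'wrist_torque': array([ 0.02035034,  0.05713223, -0.02512741]), 'grip_force': 0.0, 'finger_gap': 85.55334621553467}
```

View pics/top0.png

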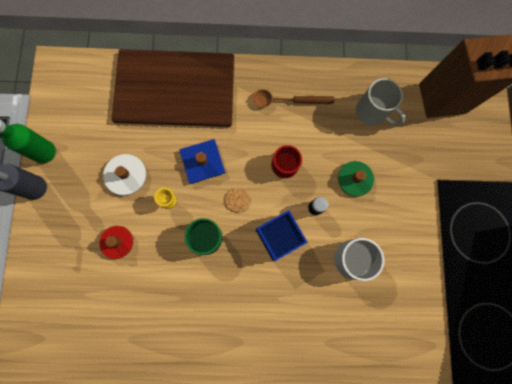

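View pics/side0.png

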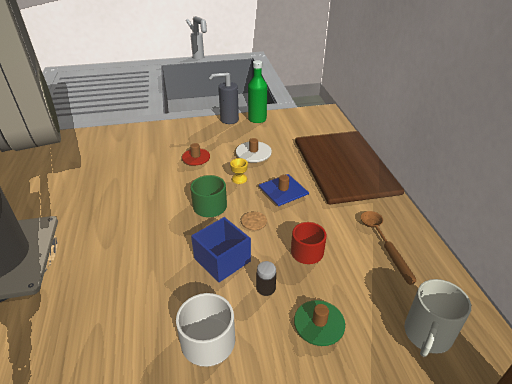

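Top: cans white (360,259), green (203,236), red (287,161), blue (282,235); lids white (125,175), blue (202,161), green (356,179), red (116,243); eggcup (165,198), shaker (318,205). The detections match. Next I refine by silhouette fitting.

```bash
cat > fit.py <<'E'
from h import *
from scipy.optimize import minimize
def ring(w,z,sq):
    if sq: P=np.array([[1,1],[1,-1],[-1,-1],[-1,1]])*w/2
    else: a=np.linspace(0,2*np.pi,48,endpoint=False); P=np.c_[np.cos(a),np.sin(a)]*w/2
    return np.c_[P,np.full(len(P),z)]
def solid(n,dz=0):
    c=n.split('_')[1]; w={'white':94,'green':82,'red':70,'blue':84}[c] if 'can' in n or 'lid' in n else 0; sq=c=='blue'
    if n.startswith('can'): return np.r_[ring(w,0,sq),ring(w,H[n],sq)]
    if n.startswith('lid'): return np.r_[ring(w+8,8+dz,sq),ring(w+8,15+dz,sq),ring(26,49+dz,0)]
    return ring(46,0,0)
S=4
def rast(P):
    m=np.zeros((384*S,512*S),np.uint8); cv2.fillConvexPoly(m,cv2.convexHull(np.round((np.array(P,np.float32)+.5)*S).astype(np.int32)),1); return m
def hullmask(px):
    m=cv2.morphologyEx(px.astype(np.uint8),cv2.MORPH_OPEN,np.ones((2,2)))
    n,l,s,_=cv2.connectedComponentsWithStats(m); k=1+np.argmax(s[1:,4])
    m=cv2.resize((l==k).astype(np.float32),(512*S,384*S),interpolation=cv2.INTER_LINEAR)>.5
    c=np.argwhere(m)[:,::-1].astype(np.int32); h=cv2.convexHull(c); o=np.zeros((384*S,512*S),np.uint8); cv2.fillConvexPoly(o,h,1); return o,(l==k).sum()
def fit(n,ms,x0,dz=0):
    Q=solid(n,dz); sq='blue' in n
    def cost(p):
        a=np.radians(p[2]*4) if sq else 0; c,s=np.cos(a),np.sin(a)
        W=Q@np.array([[c,s,0],[-s,c,0],[0,0,1]])+[p[0],p[1],0]
        t=0
        for cam,m in ms.items():
            r=rast([proj(cam,X) for X in W]); t+=(r^m).sum()/m.sum()
        return t/len(ms)
    best=None
    for a0 in ((0,5,10,15,-5) if sq else (0,)):
        p0=np.array([x0[0],x0[1],a0][:3 if sq else 2],float)
        sim=np.vstack([p0]+[p0+8*e for e in np.eye(len(p0))])
        r=minimize(cost,p0,method='Nelder-Mead',options=dict(initial_simplex=sim,xatol=.15,fatol=1e-4,maxiter=70))
        if best is None or r.fun<best.fun: best=r
    x=best.x.copy()
    if sq: x[2]*=4
    return x,best.fun
E
cat > meas.py <<'E'
from fit import *
for c in('top','side'): snapshot(c)
X0=dict(can_white_mouth=(420,-270),can_green_mouth=(461,83),can_red_mouth=(645,-110),can_blue_mouth=(465,-92),lid_white_knob=(611,281),lid_green_knob=(612,-284),lid_red_knob=(447,292),lid_blue_knob=(645,90))
for n in X0:
    ms={};px=[]
    for c in('top','side'):
        d=masks_of(c,n)
        d=[q for q in d if np.linalg.norm(np.array(q['at'])-proj(c,np.array([*X0[n],H[n]/2])))<30]
        if d: ms[c],k=hullmask(d[0]['pixels']); px.append((round(d[0]['conf'],2),int(k)))
    print(n,px)
    for k in [[c] for c in ms]+[list(ms)]:
        x,f=fit(n,{c:ms[c] for c in k},X0[n]); print('  ',k,x.round(1),round(f,3))
E
time python3 meas.py
```

```text
can_white_mouth [(0.9, 1676), (0.62, 3512)]Traceback (most recent call last):
  File "meas.py", line 12, in <module>
    x,f=fit(n,{c:ms[c] for c in k},X0[n]); print('  ',k,x.round(1),round(f,3))
        ~~~^^^^^^^^^^^^^^^^^^^^^^^^^^^^^^
  File "fit.py", line 33, in fit
    r=minimize(cost,p0,method='Nelder-Mead',options=dict(initial_simplex=sim,xatol=.15,fatol=1e-4,maxiter=70))
    res = _minimize_neldermead(fun, x0, args, callback, bounds=bounds,
                               **options)
    fxr = func(xr)
    fx = function(np.copy(x), *(wrapper_args + args))
  File "fit.py", line 27, in cost
    r=rast([proj(cam,X) for X in W]); t+=(r^m).sum()/m.sum()
            ~~~~^^^^^^^
  File "h.py", line 14, in proj
    p=camera_params(cam); f=192/np.tan(np.radians(p['vfov'])/2)
ValueError: time passes only in moves, steps and waits

real	0m16.447s
user	0m4.111s
sys	0m2.011s
```

```bash
sed -i 's/^from bench import \*/from bench import *\nCP={c:camera_params(c) for c in ("top","side")}/; s/p=camera_params(cam)/p=CP[cam]/' h.py
time python3 meas.py
```

```text
can_white_mouth [(0.88, 1649), (0.68, 3492)]
   ['top'] [ 415.8 -270.2] 0.043
   ['side'] [ 419.5 -274.5] 0.029
   ['top', 'side'] [ 417.2 -271.9] 0.075
can_green_mouth [(0.57, 1152), (0.55, 1273)]
   ['top'] [458.   84.4] 0.041
   ['side'] [463.1  81.4] 0.031
   ['top', 'side'] [459.7  83.5] 0.087
can_red_mouth [(0.91, 815), (0.85, 1249)]
   ['top'] [ 644.1 -105.7] 0.029
   ['side'] [ 648.5 -108.4] 0.029
   ['top', 'side'] [ 647.5 -107.6] 0.081
can_blue_mouth [(0.87, 1460), (0.7, 2628)]
   ['top'] [465.3 -92.3 120.2] 0.019
   ['side'] [469.1 -95.9  30.7] 0.033
   ['top', 'side'] [466.6 -93.1  30.5] 0.055
lid_white_knob [(0.81, 1364), (0.74, 612)]
   ['top'] [604.8 285.3] 0.031
   ['side'] [608.9 279.8] 0.063
   ['top', 'side'] [606.  284.6] 0.095
lid_green_knob [(0.61, 995), (0.56, 1846)]
   ['top'] [ 612.4 -280.3] 0.04
   ['side'] [ 617.  -282.7] 0.028
   ['top', 'side'] [ 615.5 -282.4] 0.074
lid_red_knob [(0.62, 884), (0.62, 437)]
   ['top'] [440.9 290.5] 0.035
   ['side'] [447.9 285.6] 0.055
   ['top', 'side'] [445.3 289.2] 0.142
lid_blue_knob [(0.88, 1443), (0.59, 877)]
   ['top'] [644.1  99.6  19.4] 0.066
   ['side'] [648.4  95.2  21.7] 0.067
   ['top', 'side'] [646.7  97.5  21.6] 0.101
real	0m34.851s
user	0m28.622s
sys	0m0.676s
```

```bash
cat > mv.py <<'E'
import sys; from h import *
# args: x y z yaw ... successive waypoints; prints dp per waypoint from present pose (tool axes), turn about z
s=sense(); p=s['tool_pos']; r,pt,y=s['tcp_rot']; a=np.radians(y)
print('t',round(s['time'],2),'pos',p.round(1),'rot',s['tcp_rot'].round(2),'gap',round(s['finger_gap'],1),'grip',round(s['grip_force'],1),'F',s['ft_force'].round(1))
R=np.array([[np.cos(a),np.sin(a),0],[np.sin(a),-np.cos(a),0],[0,0,-1]])
v=[float(q) for q in sys.argv[1:]]
for i in range(0,len(v),4):
    print(v[i:i+4],'dp',(R.T@(np.array(v[i:i+3])-p)/200).round(3),'ang z',round(-(v[i+3]-y)/180,4))
E
python3 mv.py 324 -476 190 17.35 470 -380 150 17.35 614.7 -281.5 110 17.35
```

```text
t 2.2 pos [ 178.9 -572.7  231.3] rot [180.    -0.    17.35] gap 85.3 grip 0.0 F [ 0.1  0.1 -0.7]
[324.0, -476.0, 190.0, 17.35] dp [ 0.837 -0.245  0.206] ang z -0.0
[470.0, -380.0, 150.0, 17.35] dp [ 1.676 -0.486  0.406] ang z -0.0
[614.7, -281.5, 110.0, 17.35] dp [ 2.514 -0.74   0.606] ang z -0.0
```

Emit:
step_arm([
  {"dp":[0.05,-0.01,0.01],"fingers":0},
  {"dp":[0.16,-0.04,0.04],"fingers":0},
  {"dp":[0.3,-0.08,0.08],"fingers":0},
  {"dp":[0.45,-0.12,0.12],"fingers":0},
  {"dp":[0.6,-0.16,0.15],"fingers":0},
  {"dp":[0.75,-0.2,0.18],"fingers":0},
  {"dp":[0.88,-0.23,0.2],"fingers":0},
  {"dp":[1,-0.27,0.2],"fingers":0},
])

```text
validation failed for argument at $.ta...
```

Emit:
step_arm([
  {"dp":[0.13,-0.03,0.03],"fingers":0},
  {"dp":[0.26,-0.07,0.06],"fingers":0},
  {"dp":[0.39,-0.1,0.09],"fingers":0},
  {"dp":[0.52,-0.14,0.12],"fingers":0},
  {"dp":[0.65,-0.18,0.15],"fingers":0},
  {"dp":[0.77,-0.21,0.18],"fingers":0},
  {"dp":[0.89,-0.25,0.2],"fingers":0},
  {"dp":[1,-0.29,0.2],"fingers":0},
])

```text
validation failed for argument at $.ta...
```

```bash
python3 mv.py 614.7 -281.5 80 17.35 614.7 -281.5 21.5 17.35
```

```text
t 2.2 pos [ 178.9 -572.7  231.3] rot [180.    -0.    17.35] gap 85.3 grip 0.0 F [ 0.1  0.1 -0.7]
[614.7, -281.5, 80.0, 17.35] dp [ 2.514 -0.74   0.756] ang z -0.0
[614.7, -281.5, 21.5, 17.35] dp [ 2.514 -0.74   1.049] ang z -0.0
```

Perhaps the angular key is needed in each row.

Emit:
step_arm([
  {"angular":[0,0,0],"dp":[0.05,-0.01,0.01],"fingers":0},
  {"angular":[0,0,0],"dp":[0.16,-0.04,0.04],"fingers":0},
  {"angular":[0,0,0],"dp":[0.3,-0.08,0.08],"fingers":0},
  {"angular":[0,0,0],"dp":[0.45,-0.12,0.12],"fingers":0},
  {"angular":[0,0,0],"dp":[0.6,-0.16,0.15],"fingers":0},
  {"angular":[0,0,0],"dp":[0.75,-0.2,0.18],"fingers":0},
  {"angular":[0,0,0],"dp":[0.88,-0.23,0.2],"fingers":0},
  {"angular":[0,0,0],"dp":[1,-0.27,0.2],"fingers":0},
])

```text
time: 3.2
tool_pos: [355.5, -459.2, 190.2]
tcp_rot: [-179.9, -0.0, 17.4]
ft_force: [0.2, -0.5, 0.2]
finger_gap: 85.6
grip_force: 0.0
```

Emit:
step_arm([
  {"angular":[0,0,0],"dp":[0.13,-0.03,0.03],"fingers":0},
  {"angular":[0,0,0],"dp":[0.26,-0.07,0.07],"fingers":0},
  {"angular":[0,0,0],"dp":[0.39,-0.1,0.1],"fingers":0},
  {"angular":[0,0,0],"dp":[0.52,-0.14,0.15],"fingers":0},
  {"angular":[0,0,0],"dp":[0.65,-0.18,0.2],"fingers":0},
  {"angular":[0,0,0],"dp":[0.77,-0.21,0.25],"fingers":0},
  {"angular":[0,0,0],"dp":[0.89,-0.23,0.3],"fingers":0},
  {"angular":[0,0,0],"dp":[1,-0.25,0.35],"fingers":0},
])

```text
time: 4.2
tool_pos: [531.2, -352.8, 120.6]
tcp_rot: [-180.0, -0.0, 17.4]
ft_force: [-0.1, 0.2, 0.3]
finger_gap: 85.4
grip_force: 0.0
```

```bash
python3 mv.py 614.7 -281.5 80 17.35 614.7 -281.5 21.5 17.35
```

```text
t 4.2 pos [ 531.2 -352.8  120.6] rot [-179.99   -0.     17.39] gap 85.4 grip 0.0 F [-0.1  0.2  0.3]
[614.7, -281.5, 80.0, 17.35] dp [ 0.505 -0.215  0.203] ang z 0.0002
[614.7, -281.5, 21.5, 17.35] dp [ 0.505 -0.215  0.496] ang z 0.0002
```

Emit:
step_arm([
  {"angular":[0,0,0],"dp":[0.13,-0.06,0.03],"fingers":0},
  {"angular":[0,0,0],"dp":[0.26,-0.11,0.07],"fingers":0},
  {"angular":[0,0,0],"dp":[0.39,-0.17,0.1],"fingers":0},
  {"angular":[0,0,0],"dp":[0.48,-0.21,0.14],"fingers":0},
  {"angular":[0,0,0],"dp":[0.514,-0.22,0.22],"fingers":0},
  {"angular":[0,0,0],"dp":[0.514,-0.22,0.34],"fingers":0},
  {"angular":[0,0,0],"dp":[0.514,-0.22,0.44],"fingers":0},
  {"angular":[0,0,0],"dp":[0.514,-0.22,0.498],"fingers":0},
])

```text
time: 5.2
tool_pos: [613.4, -281.4, 19.4]
tcp_rot: [-179.9, 0.1, 17.3]
ft_force: [0.3, 0.3, 0.1]
finger_gap: 85.1
grip_force: 0.0
```

Emit:
step_arm([
  {"angular":[0,0,0],"dp":[0,0,0],"fingers":0.2},
  {"angular":[0,0,0],"dp":[0,0,0],"fingers":0.35},
  {"angular":[0,0,0],"dp":[0,0,0],"fingers":0.5},
  {"angular":[0,0,0],"dp":[0,0,0],"fingers":0.6},
  {"angular":[0,0,0],"dp":[0,0,0],"fingers":0.7},
  {"angular":[0,0,0],"dp":[0,0,0],"fingers":0.8},
  {"angular":[0,0,0],"dp":[0,0,0],"fingers":1},
  {"angular":[0,0,0],"dp":[0,0,0],"fingers":1},
], newtons=50)

```text
time: 6.2
tool_pos: [615.2, -281.7, 22.5]
tcp_rot: [180.0, -0.0, 17.4]
ft_force: [-1.0, 1.5, 5.5]
finger_gap: 24.5
grip_force: 49.1
```

```bash
cat > look.py <<'E'
import sys; from fit import *
# look.py name x y dz : fit a lid/can, per camera
n=sys.argv[1];x0=(float(sys.argv[2]),float(sys.argv[3]));dz=float(sys.argv[4])
for c in('top','side'):
    im=snapshot(c)
    if len(sys.argv)>5: cv2.imwrite(f'pics/{sys.argv[5]}_{c}.png',im)
    d=[q for q in masks_of(c,n) if np.linalg.norm(np.array(q['at'])-proj(c,np.array([*x0,H[n]/2+dz])))<30]
    if d: m,k=hullmask(d[0]['pixels']); x,f=fit(n,{c:m},x0,dz); print(n,c,k,x.round(1),round(f,3))
E
python3 mv.py; python3 look.py lid_green_knob 614.7 -281.5 0 g1
```

```text
t 6.2 pos [ 615.2 -281.7   22.5] rot [ 1.7996e+02 -4.0000e-02  1.7350e+01] gap 24.5 grip 49.1 F [-1.   1.5  5.5]
lid_green_knob top 155 [ 616.7 -270.5] 4.434
lid_green_knob side 1265 [ 616.9 -284.5] 0.191
```

Emit:
step_arm([
  {"angular":[0,0,0],"dp":[0,0,-0.02],"fingers":1},
  {"angular":[0,0,0],"dp":[0,0,-0.08],"fingers":1},
  {"angular":[0,0,0],"dp":[0,0,-0.2],"fingers":1},
  {"angular":[0,0,0],"dp":[0,0,-0.34],"fingers":1},
  {"angular":[0,0,0],"dp":[0,0,-0.48],"fingers":1},
  {"angular":[0,0,0],"dp":[0,0,-0.6],"fingers":1},
  {"angular":[0,0,0],"dp":[0,0,-0.67],"fingers":1},
  {"angular":[0,0,0],"dp":[0,0,-0.7],"fingers":1},
])

```text
time: 7.4
tool_pos: [615.0, -281.7, 162.7]
tcp_rot: [180.0, -0.0, 17.3]
ft_force: [1.6, -0.3, -0.2]
finger_gap: 24.4
grip_force: 49.1
```

```bash
python3 mv.py 460.5 82.9 161 17.35; python3 look.py lid_green_knob 614.7 -281.5 141 g2
```

```text
t 7.4 pos [ 615.  -281.7  162.7] rot [ 1.7995e+02 -4.0000e-02  1.7350e+01] gap 24.4 grip 49.1 F [ 1.6 -0.3 -0.2]
[460.5, 82.9, 161.0, 17.35] dp [-0.194 -1.97   0.009] ang z -0.0
lid_green_knob top 551 [ 614.5 -269.8] 0.716
lid_green_knob side 1694 [ 615.7 -284.6] 0.071
```

View pics/g2_side.png

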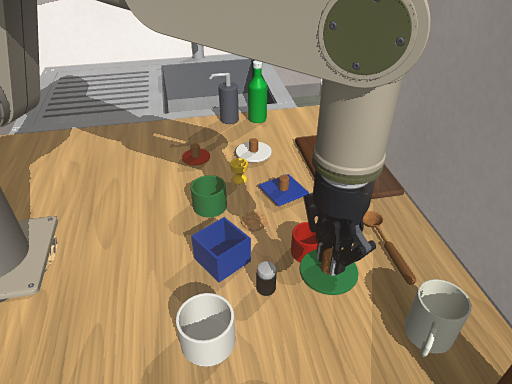

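Side view: green lid held level at about (330,270), clear of everything. The measured offset supports averaging both cameras; proceeding to the green can.

Emit:
step_arm([
  {"angular":[0,0,0],"dp":[0,-0.03,0],"fingers":1},
  {"angular":[0,0,0],"dp":[-0.01,-0.12,0],"fingers":1},
  {"angular":[0,0,0],"dp":[-0.03,-0.26,0],"fingers":1},
  {"angular":[0,0,0],"dp":[-0.04,-0.41,0],"fingers":1},
  {"angular":[0,0,0],"dp":[-0.06,-0.56,0],"fingers":1},
  {"angular":[0,0,0],"dp":[-0.07,-0.71,0],"fingers":1},
  {"angular":[0,0,0],"dp":[-0.09,-0.86,0],"fingers":1},
  {"angular":[0,0,0],"dp":[-0.1,-1,0],"fingers":1},
])

```text
time: 8.6
tool_pos: [534.9, -95.2, 161.0]
tcp_rot: [-180.0, 0.0, 17.4]
ft_force: [1.3, -0.6, -2.2]
finger_gap: 24.4
grip_force: 49.2
```

Emit:
step_arm([
  {"angular":[0,0,0],"dp":[-0.02,-0.14,0],"fingers":1},
  {"angular":[0,0,0],"dp":[-0.03,-0.28,0],"fingers":1},
  {"angular":[0,0,0],"dp":[-0.04,-0.42,0],"fingers":1},
  {"angular":[0,0,0],"dp":[-0.06,-0.56,0],"fingers":1},
  {"angular":[0,0,0],"dp":[-0.07,-0.7,0],"fingers":1},
  {"angular":[0,0,0],"dp":[-0.08,-0.83,0],"fingers":1},
  {"angular":[0,0,0],"dp":[-0.09,-0.93,0],"fingers":1},
  {"angular":[0,0,0],"dp":[-0.095,-0.97,0],"fingers":1},
])

```text
time: 9.6
tool_pos: [459.1, 83.9, 161.2]
tcp_rot: [-180.0, 0.0, 17.4]
ft_force: [0.6, 0.5, -1.2]
finger_gap: 24.5
grip_force: 49.2
```

```bash
python3 mv.py 460.5 82.9 90 17.35 460.5 82.9 77 17.35; python3 look.py lid_green_knob 460.5 82.9 141 g3
```

```text
t 9.6 pos [459.1  83.9 161.2] rot [-1.7998e+02  4.0000e-02  1.7430e+01] gap 24.5 grip 49.2 F [ 0.6  0.5 -1.2]
[460.5, 82.9, 90.0, 17.35] dp [0.005 0.007 0.356] ang z 0.0004
[460.5, 82.9, 77.0, 17.35] dp [0.005 0.007 0.421] ang z 0.0004
lid_green_knob side 655 [460.7  77.1] 0.233
```

View pics/g3_side.png

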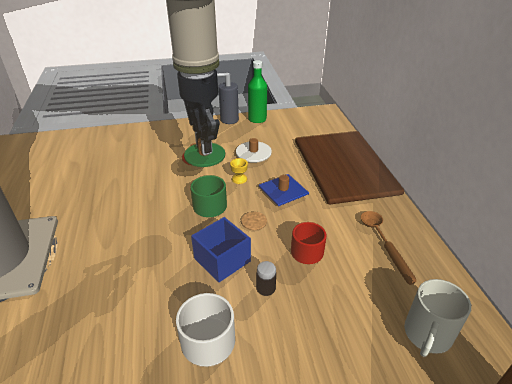

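Side: green lid at (205,154) is above the can (209,195) as expected. Descending.

Emit:
step_arm([
  {"angular":[0,0,0],"dp":[0,0,0.03],"fingers":1},
  {"angular":[0,0,0],"dp":[0,0,0.11],"fingers":1},
  {"angular":[0,0,0],"dp":[0,0,0.2],"fingers":1},
  {"angular":[0,0,0],"dp":[0,0,0.28],"fingers":1},
  {"angular":[0,0,0],"dp":[0,0,0.33],"fingers":1},
  {"angular":[0,0,0],"dp":[0,0,0.36],"fingers":1},
  {"angular":[0,0,0],"dp":[0,0,0.385],"fingers":1},
  {"angular":[0,0,0],"dp":[0,0,0.4],"fingers":1},
])

```text
time: 10.8
tool_pos: [460.3, 83.0, 81.8]
tcp_rot: [180.0, -0.0, 17.4]
ft_force: [1.5, -0.1, -0.7]
finger_gap: 24.8
grip_force: 49.2
```

Emit:
step_arm([
  {"angular":[0,0,0],"dp":[0,0,0.003],"fingers":1},
  {"angular":[0,0,0],"dp":[0,0,0.006],"fingers":1},
  {"angular":[0,0,0],"dp":[0,0,0.009],"fingers":1},
  {"angular":[0,0,0],"dp":[0,0,0.011],"fingers":1},
  {"angular":[0,0,0],"dp":[0,0,0.013],"fingers":1},
  {"angular":[0,0,0],"dp":[0,0,0.015],"fingers":1},
  {"angular":[0,0,0],"dp":[0,0,0.017],"fingers":1},
  {"angular":[0,0,0],"dp":[0,0,0.018],"fingers":1},
])

```text
time: 11.8
tool_pos: [460.1, 82.9, 78.4]
tcp_rot: [180.0, -0.0, 17.3]
ft_force: [-3.1, -1.3, 4.5]
finger_gap: 24.3
grip_force: 49.5
```

```bash
python3 mv.py 460.5 82.9 77 17.35; python3 -c "
from h import *
im=snapshot('side');cv2.imwrite('pics/g4.png',cv2.resize(im[120:240,140:300],None,fx=4,fy=4,interpolation=cv2.INTER_CUBIC))"
```

```text
t 11.8 pos [460.1  82.9  78.4] rot [180.    -0.    17.35] gap 24.3 grip 49.5 F [-3.1 -1.3  4.5]
[460.5, 82.9, 77.0, 17.35] dp [0.002 0.001 0.007] ang z -0.0
```

View pics/g4.png

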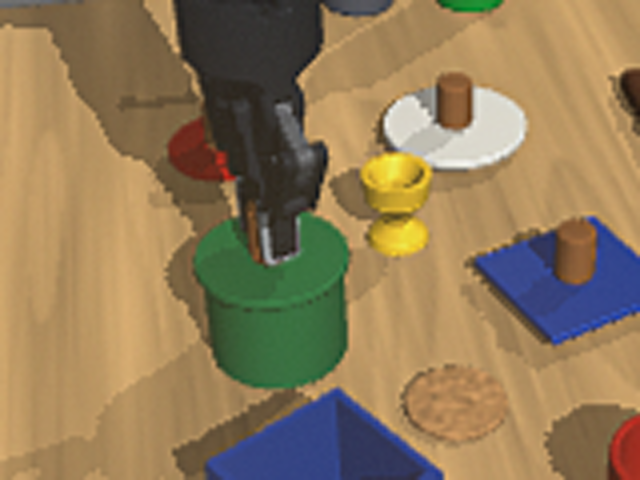

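```bash
python3 -c "
from fit import *
for c in [(463.1,81.4),(460,81.4),(457,81.4)]:
    for w,z in [(90,64),(90,71),(82,60),(82,0)]:
        P=np.array([proj('side',X+[*c,0]) for X in ring(w,z,0)]); print(c,w,z,((P.min(0)+.5-[140,120])*4).round(),((P.max(0)+.5-[140,120])*4).round())
"
```

```text
(463.1, 81.4) 90 64 [198. 218.] [354. 313.]
(463.1, 81.4) 90 71 [197. 208.] [353. 303.]
(463.1, 81.4) 82 60 [206. 227.] [347. 314.]
(463.1, 81.4) 82 0 [216. 305.] [352. 393.]
(460, 81.4) 90 64 [193. 219.] [349. 314.]
(460, 81.4) 90 71 [191. 209.] [348. 304.]
(460, 81.4) 82 60 [200. 228.] [342. 315.]
(460, 81.4) 82 0 [210. 305.] [347. 394.]
(457, 81.4) 90 64 [187. 219.] [344. 314.]
(457, 81.4) 90 71 [186. 210.] [343. 305.]
(457, 81.4) 82 60 [195. 228.] [337. 315.]
(457, 81.4) 82 0 [205. 306.] [342. 395.]
```

Green lid appears seated, about 2 mm left of the can centre: acceptable. Release and rise.

Emit:
step_arm([
  {"angular":[0,0,0],"dp":[0,0,0],"fingers":0.65},
  {"angular":[0,0,0],"dp":[0,0,0],"fingers":0.5},
  {"angular":[0,0,0],"dp":[0,0,0],"fingers":0.3},
  {"angular":[0,0,0],"dp":[0,0,0],"fingers":0},
  {"angular":[0,0,0],"dp":[0,0,-0.05],"fingers":0},
  {"angular":[0,0,0],"dp":[0,0,-0.15],"fingers":0},
  {"angular":[0,0,0],"dp":[0,0,-0.27],"fingers":0},
  {"angular":[0,0,0],"dp":[0,0,-0.35],"fingers":0},
])

```text
time: 12.85
tool_pos: [460.7, 83.0, 150.1]
tcp_rot: [180.0, -0.1, 17.4]
ft_force: [-0.2, -0.5, -0.7]
finger_gap: 85.6
grip_force: 0.0
```

```bash
python3 mv.py 646.2 97.4 90 17.35 646.2 97.4 21.5 17.35; python3 look.py lid_green_knob 460 83 56; python3 look.py can_green_mouth 460 83 0
```

```text
t 12.85 pos [460.7  83.  150.1] rot [ 1.7997e+02 -1.2000e-01  1.7350e+01] gap 85.6 grip 0.0 F [-0.2 -0.5 -0.7]
[646.2, 97.4, 90.0, 17.35] dp [0.907 0.208 0.3  ] ang z 0.0
[646.2, 97.4, 21.5, 17.35] dp [0.907 0.208 0.643] ang z 0.0
lid_green_knob side 766 [462.7  79.8] 0.104
can_green_mouth side 651 [462.8  79.6] 0.802
```

Emit:
step_arm([
  {"angular":[0,0,0],"dp":[0.05,0.01,0],"fingers":0},
  {"angular":[0,0,0],"dp":[0.18,0.04,0.02],"fingers":0},
  {"angular":[0,0,0],"dp":[0.34,0.08,0.07],"fingers":0},
  {"angular":[0,0,0],"dp":[0.5,0.12,0.13],"fingers":0},
  {"angular":[0,0,0],"dp":[0.66,0.16,0.19],"fingers":0},
  {"angular":[0,0,0],"dp":[0.81,0.19,0.25],"fingers":0},
  {"angular":[0,0,0],"dp":[0.89,0.205,0.29],"fingers":0},
  {"angular":[0,0,0],"dp":[0.907,0.208,0.34],"fingers":0},
])

```text
time: 14.25
tool_pos: [646.6, 97.4, 78.9]
tcp_rot: [-180.0, 0.0, 17.3]
ft_force: [-1.0, -0.1, -0.2]
finger_gap: 85.4
grip_force: 0.0
```

Emit:
step_arm([
  {"angular":[0,0,0],"dp":[0,0,0.08],"fingers":0},
  {"angular":[0,0,0],"dp":[0,0,0.17],"fingers":0},
  {"angular":[0,0,0],"dp":[0,0,0.25],"fingers":0.1},
  {"angular":[0,0,0],"dp":[0,0,0.3],"fingers":0.3},
  {"angular":[0,0,0],"dp":[0,0,0.303],"fingers":0.5},
  {"angular":[0,0,0],"dp":[0,0,0.303],"fingers":0.6},
  {"angular":[0,0,0],"dp":[0,0,0.303],"fingers":0.8},
  {"angular":[0,0,0],"dp":[0,0,0.303],"fingers":1},
])

```text
time: 15.25
tool_pos: [646.5, 97.4, 20.7]
tcp_rot: [180.0, -0.1, 17.4]
ft_force: [-0.6, 0.2, 4.0]
finger_gap: 24.7
grip_force: 49.2
```

Emit:
step_arm([
  {"angular":[0,0,0],"dp":[0,0,0],"fingers":1},
  {"angular":[0,0,0],"dp":[0,0,0],"fingers":1},
  {"angular":[0,0,0],"dp":[0,0,-0.03],"fingers":1},
  {"angular":[0,0,0],"dp":[0,0,-0.12],"fingers":1},
  {"angular":[0,0,0],"dp":[0,0,-0.27],"fingers":1},
  {"angular":[0,0,0],"dp":[0,0,-0.43],"fingers":1},
  {"angular":[0,0,0],"dp":[0,0,-0.58],"fingers":1},
  {"angular":[0,0,0],"dp":[0,0,-0.65],"fingers":1},
])

```text
time: 16.25
tool_pos: [646.8, 97.4, 152.9]
tcp_rot: [179.9, -0.2, 17.4]
ft_force: [0.4, 0.0, -0.9]
finger_gap: 24.5
grip_force: 49.1
```

```bash
python3 mv.py 467.2 -94.1 152 17.35 467.2 -94.1 152 27.35; python3 look.py lid_blue_knob 646 97 130 b1
```

```text
t 16.25 pos [646.8  97.4 152.9] rot [179.95  -0.22  17.35] gap 24.5 grip 49.1 F [ 0.4  0.  -0.9]
[467.2, -94.1, 152.0, 17.35] dp [-1.143  0.646  0.005] ang z 0.0
[467.2, -94.1, 152.0, 27.35] dp [-1.143  0.646  0.005] ang z -0.0555
lid_blue_knob top 424 [644.5 104.4  25.7] 2.839
lid_blue_knob side 868 [649.6  93.4 109.6] 0.055
```

View pics/b1_side.png

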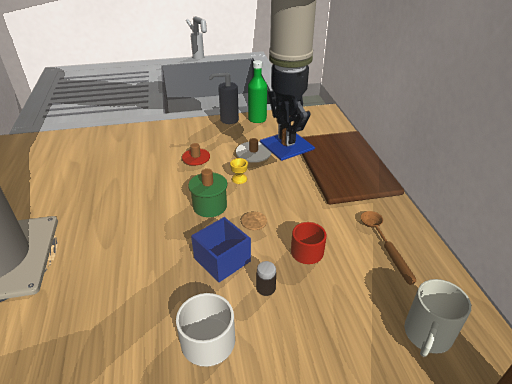

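Side: green lid sits centrally (208,190); blue lid held level at (287,145). Moving to the blue can and turning 10.5°.

Emit:
step_arm([
  {"angular":[0,0,-0.003],"dp":[-0.03,0.02,0],"fingers":1},
  {"angular":[0,0,-0.01],"dp":[-0.1,0.06,0],"fingers":1},
  {"angular":[0,0,-0.02],"dp":[-0.22,0.12,0],"fingers":1},
  {"angular":[0,0,-0.03],"dp":[-0.35,0.2,0],"fingers":1},
  {"angular":[0,0,-0.04],"dp":[-0.48,0.27,0],"fingers":1},
  {"angular":[0,0,-0.05],"dp":[-0.61,0.34,0],"fingers":1},
  {"angular":[0,0,-0.058],"dp":[-0.72,0.4,0],"fingers":1},
  {"angular":[0,0,-0.058],"dp":[-0.82,0.46,0],"fingers":1},
])

```text
time: 17.45
tool_pos: [514.6, -40.1, 148.1]
tcp_rot: [-179.9, 0.1, 27.8]
ft_force: [-0.5, -0.8, -0.7]
finger_gap: 24.3
grip_force: 49.1
```

```bash
python3 mv.py 466.8 -93.5 152 27.85
```

```text
t 17.45 pos [514.6 -40.1 148.1] rot [-1.7992e+02  1.1000e-01  2.7820e+01] gap 24.3 grip 49.1 F [-0.5 -0.8 -0.7]
[466.8, -93.5, 152.0, 27.85] dp [-0.336  0.124 -0.02 ] ang z -0.0002
```

Emit:
step_arm([
  {"angular":[0,0,0],"dp":[-0.1,0.035,0],"fingers":1},
  {"angular":[0,0,0],"dp":[-0.2,0.07,0],"fingers":1},
  {"angular":[0,0,0],"dp":[-0.28,0.1,0],"fingers":1},
  {"angular":[0,0,0],"dp":[-0.33,0.118,0.02],"fingers":1},
  {"angular":[0,0,0],"dp":[-0.343,0.121,0.06],"fingers":1},
  {"angular":[0,0,0],"dp":[-0.343,0.121,0.1],"fingers":1},
  {"angular":[0,0,0],"dp":[-0.343,0.121,0.13],"fingers":1},
  {"angular":[0,0,0],"dp":[-0.343,0.121,0.14],"fingers":1},
])

```text
time: 18.45
tool_pos: [466.8, -92.3, 120.7]
tcp_rot: [-179.9, 0.0, 27.8]
ft_force: [-0.0, -0.2, -1.4]
finger_gap: 24.7
grip_force: 49.1
```

```bash
python3 mv.py 466.8 -93.5 81.5 27.85; python3 look.py lid_blue_knob 467 -94 101 b2; python3 -c "
from h import *
s=[sense() for _ in range(3)]
im=snapshot('side');cv2.imwrite('pics/b3.png',cv2.resize(im[170:290,150:310],None,fx=4,fy=4,interpolation=cv2.INTER_CUBIC))"
```

```text
t 18.45 pos [466.8 -92.3 120.7] rot [-1.7994e+02  5.0000e-02  2.7820e+01] gap 24.7 grip 49.1 F [-0.  -0.2 -1.4]
[466.8, -93.5, 81.5, 27.85] dp [-0.003  0.005  0.196] ang z -0.0002
lid_blue_knob top 249 [454.5 -84.   41.9] 6.418
lid_blue_knob side 1395 [471.  -96.3  29.4] 0.077
```

View pics/b3.png

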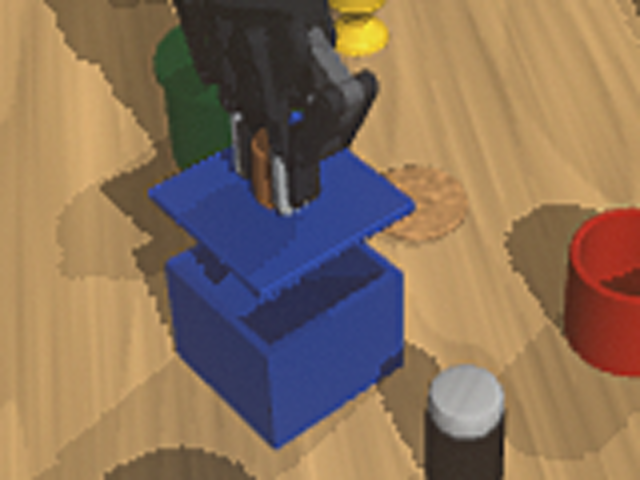

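Side crop: lid (280,215) above can (285,310), sides nearly parallel; small correction, then descend.

Emit:
step_arm([
  {"angular":[0,0,-0.006],"dp":[-0.003,-0.002,0.01],"fingers":1},
  {"angular":[0,0,-0.006],"dp":[-0.006,-0.003,0.04],"fingers":1},
  {"angular":[0,0,-0.006],"dp":[-0.006,-0.003,0.08],"fingers":1},
  {"angular":[0,0,-0.006],"dp":[-0.006,-0.003,0.11],"fingers":1},
  {"angular":[0,0,-0.006],"dp":[-0.006,-0.003,0.13],"fingers":1},
  {"angular":[0,0,-0.006],"dp":[-0.006,-0.003,0.15],"fingers":1},
  {"angular":[0,0,-0.006],"dp":[-0.006,-0.003,0.165],"fingers":1},
  {"angular":[0,0,-0.006],"dp":[-0.006,-0.003,0.175],"fingers":1},
])

```text
time: 19.7
tool_pos: [465.8, -92.8, 86.4]
tcp_rot: [180.0, -0.0, 28.9]
ft_force: [0.1, 1.1, -1.4]
finger_gap: 24.5
grip_force: 49.1
```

```bash
python3 mv.py 466 -93.5 81.3 28.85; python3 look.py lid_blue_knob 467 -94 65; python3 look.py can_blue_mouth 467 -94 0
```

```text
t 19.7 pos [465.8 -92.8  86.4] rot [ 1.800e+02 -1.000e-02  2.887e+01] gap 24.5 grip 49.1 F [ 0.1  1.1 -1.4]
[466.0, -93.5, 81.3, 28.85] dp [-0.001  0.003  0.025] ang z 0.0001
lid_blue_knob top 186 [463.  -83.9  42. ] 7.85
lid_blue_knob side 1243 [469.5 -94.9  31.3] 0.133
can_blue_mouth side 1280 [469.1 -97.4  27.6] 0.424
```

Good agreement. Seat slowly.

Emit:
step_arm([
  {"angular":[0,0,0],"dp":[0,0,0.004],"fingers":1},
  {"angular":[0,0,0],"dp":[0,0.002,0.008],"fingers":1},
  {"angular":[0,0,0],"dp":[0,0.002,0.011],"fingers":1},
  {"angular":[0,0,0],"dp":[0,0.002,0.014],"fingers":1},
  {"angular":[0,0,0],"dp":[0,0.002,0.017],"fingers":1},
  {"angular":[0,0,0],"dp":[0,0.002,0.02],"fingers":1},
  {"angular":[0,0,0],"dp":[0,0.002,0.022],"fingers":1},
  {"angular":[0,0,0],"dp":[0,0.002,0.023],"fingers":1},
])

```text
time: 21.1
tool_pos: [465.9, -93.2, 81.9]
tcp_rot: [-180.0, 0.0, 28.9]
ft_force: [-0.1, -0.5, -1.0]
finger_gap: 24.5
grip_force: 49.1
```

```bash
python3 mv.py
```

```text
t 21.1 pos [465.9 -93.2  81.9] rot [-180.      0.     28.87] gap 24.5 grip 49.1 F [-0.1 -0.5 -1. ]
```

Emit:
step_arm([
  {"angular":[0,0,0],"dp":[0,0,0.001],"fingers":1},
  {"angular":[0,0,0],"dp":[0,0,0.002],"fingers":1},
  {"angular":[0,0,0],"dp":[0,0,0.003],"fingers":1},
  {"angular":[0,0,0],"dp":[0,0,0.004],"fingers":1},
  {"angular":[0,0,0],"dp":[0,0,0.005],"fingers":1},
  {"angular":[0,0,0],"dp":[0,0,0.006],"fingers":1},
  {"angular":[0,0,0],"dp":[0,0,0.006],"fingers":1},
  {"angular":[0,0,0],"dp":[0,0,0.006],"fingers":1},
])

```text
time: 22.1
tool_pos: [465.9, -93.2, 80.7]
tcp_rot: [180.0, -0.0, 28.9]
ft_force: [-0.7, 0.4, -1.4]
finger_gap: 24.7
grip_force: 49.1
```

Emit:
step_arm([
  {"angular":[0,0,0],"dp":[0,0,0.001],"fingers":1},
  {"angular":[0,0,0],"dp":[0,0,0.002],"fingers":1},
  {"angular":[0,0,0],"dp":[0,0,0.003],"fingers":1},
  {"angular":[0,0,0],"dp":[0,0,0.004],"fingers":1},
  {"angular":[0,0,0],"dp":[0,0,0.005],"fingers":1},
  {"angular":[0,0,0],"dp":[0,0,0.006],"fingers":1},
  {"angular":[0,0,0],"dp":[0,0,0.006],"fingers":1},
  {"angular":[0,0,0],"dp":[0,0,0.006],"fingers":1},
])

```text
time: 23.1
tool_pos: [466.0, -93.2, 80.6]
tcp_rot: [180.0, 0.0, 28.9]
ft_force: [-7.0, 0.4, 11.6]
finger_gap: 24.4
grip_force: 50.1
```

Emit:
step_arm([
  {"angular":[0,0,0],"dp":[0,0,-0.004],"fingers":1},
  {"angular":[0,0,0],"dp":[0,0,-0.004],"fingers":0.65},
  {"angular":[0,0,0],"dp":[0,0,-0.004],"fingers":0.45},
  {"angular":[0,0,0],"dp":[0,0,-0.004],"fingers":0.2},
  {"angular":[0,0,0],"dp":[0,0,-0.02],"fingers":0},
  {"angular":[0,0,0],"dp":[0,0,-0.1],"fingers":0},
  {"angular":[0,0,0],"dp":[0,0,-0.2],"fingers":0},
  {"angular":[0,0,0],"dp":[0,0,-0.3],"fingers":0},
])

```text
time: 24.1
tool_pos: [466.3, -93.3, 141.4]
tcp_rot: [180.0, -0.0, 28.9]
ft_force: [0.0, -1.1, -0.6]
finger_gap: 85.3
grip_force: 0.0
```

```bash
python3 mv.py 607 282.5 140 17.35; python3 -c "
from h import *
im=snapshot('side');cv2.imwrite('pics/b4.png',cv2.resize(im[170:290,150:310],None,fx=4,fy=4,interpolation=cv2.INTER_CUBIC))"; python3 look.py lid_blue_knob 467 -94 60; python3 look.py can_blue_mouth 467 -94 0
```

```text
t 24.1 pos [466.3 -93.3 141.4] rot [ 1.7995e+02 -4.0000e-02  2.8870e+01] gap 85.3 grip 0.0 F [ 0.  -1.1 -0.6]
[607.0, 282.5, 140.0, 17.35] dp [ 1.523 -1.305  0.007] ang z 0.064
lid_blue_knob top 198 [460.7 -87.9  39.6] 7.392
lid_blue_knob side 1588 [469.4 -95.5  30.5] 0.046
can_blue_mouth side 1292 [ 469.9 -102.7   35. ] 0.428
```

View pics/b4.png

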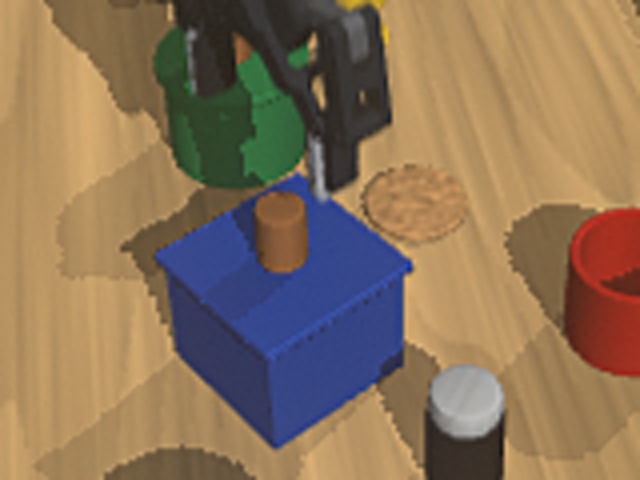

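Blue lid is flat and aligned. Now the white lid.

Emit:
step_arm([
  {"angular":[0,0,0],"dp":[0.03,-0.02,0],"fingers":0},
  {"angular":[0,0,0],"dp":[0.12,-0.1,0],"fingers":0},
  {"angular":[0,0,0],"dp":[0.26,-0.22,0],"fingers":0},
  {"angular":[0,0,0],"dp":[0.41,-0.35,0],"fingers":0},
  {"angular":[0,0,0],"dp":[0.56,-0.48,0],"fingers":0},
  {"angular":[0,0,0],"dp":[0.71,-0.61,0],"fingers":0},
  {"angular":[0,0,0],"dp":[0.86,-0.74,0],"fingers":0},
  {"angular":[0,0,0],"dp":[1,-0.86,0],"fingers":0},
])

```text
time: 25.55
tool_pos: [558.2, 155.9, 139.1]
tcp_rot: [-180.0, 0.0, 28.9]
ft_force: [-0.0, 0.3, 0.4]
finger_gap: 85.3
grip_force: 0.0
```

Emit:
step_arm([
  {"angular":[0,0,0],"dp":[0.15,-0.13,0],"fingers":0},
  {"angular":[0,0,0],"dp":[0.3,-0.26,0.05],"fingers":0},
  {"angular":[0,0,0],"dp":[0.44,-0.37,0.1],"fingers":0},
  {"angular":[0,0,0],"dp":[0.51,-0.43,0.15],"fingers":0},
  {"angular":[0,0,0],"dp":[0.523,-0.446,0.2],"fingers":0},
  {"angular":[0,0,0],"dp":[0.523,-0.446,0.25],"fingers":0},
  {"angular":[0,0,0],"dp":[0.523,-0.446,0.28],"fingers":0},
  {"angular":[0,0,0],"dp":[0.523,-0.446,0.3],"fingers":0},
])

```text
time: 26.55
tool_pos: [606.5, 281.9, 79.2]
tcp_rot: [180.0, 0.0, 28.8]
ft_force: [0.1, 0.4, -0.0]
finger_gap: 85.3
grip_force: 0.0
```

```bash
python3 mv.py 606.7 282.8 21.5 28.87
```

```text
t 26.55 pos [606.5 281.9  79.2] rot [1.800e+02 2.000e-02 2.882e+01] gap 85.3 grip 0.0 F [ 0.1  0.4 -0. ]
[606.7, 282.8, 21.5, 28.87] dp [ 0.003 -0.003  0.289] ang z -0.0003
```

Emit:
step_arm([
  {"angular":[0,0,0],"dp":[0.002,-0.002,0.06],"fingers":0},
  {"angular":[0,0,0],"dp":[0.002,-0.002,0.15],"fingers":0},
  {"angular":[0,0,0],"dp":[0.002,-0.002,0.23],"fingers":0.1},
  {"angular":[0,0,0],"dp":[0.002,-0.002,0.28],"fingers":0.3},
  {"angular":[0,0,0],"dp":[0.002,-0.002,0.288],"fingers":0.5},
  {"angular":[0,0,0],"dp":[0.002,-0.002,0.288],"fingers":0.6},
  {"angular":[0,0,0],"dp":[0.002,-0.002,0.288],"fingers":0.8},
  {"angular":[0,0,0],"dp":[0.002,-0.002,0.288],"fingers":1},
])

```text
time: 27.55
tool_pos: [607.4, 283.5, 22.9]
tcp_rot: [180.0, -0.1, 28.9]
ft_force: [0.1, 0.2, 2.9]
finger_gap: 24.3
grip_force: 49.3
```

Emit:
step_arm([
  {"angular":[0,0,0],"dp":[0,0,0],"fingers":1},
  {"angular":[0,0,0],"dp":[0,0,0],"fingers":1},
  {"angular":[0,0,0],"dp":[0,0,-0.03],"fingers":1},
  {"angular":[0,0,0],"dp":[0,0,-0.12],"fingers":1},
  {"angular":[0,0,0],"dp":[0,0,-0.27],"fingers":1},
  {"angular":[0,0,0],"dp":[0,0,-0.43],"fingers":1},
  {"angular":[0,0,0],"dp":[0,0,-0.58],"fingers":1},
  {"angular":[0,0,0],"dp":[0,0,-0.7],"fingers":1},
])

```text
time: 28.55
tool_pos: [607.1, 283.4, 164.8]
tcp_rot: [180.0, -0.1, 28.9]
ft_force: [0.5, -0.3, -1.6]
finger_gap: 24.5
grip_force: 49.1
```

```bash
python3 mv.py 417.2 -271.5 162 28.87; python3 look.py lid_white_knob 607 283 140; python3 mv.py
```

```text
t 28.55 pos [607.1 283.4 164.8] rot [ 1.7998e+02 -1.1000e-01  2.8870e+01] gap 24.5 grip 49.1 F [ 0.5 -0.3 -1.6]
[417.2, -271.5, 162.0, 28.87] dp [-2.171  1.971  0.014] ang z 0.0
lid_white_knob top 1294 [604.3 282.8] 0.278
lid_white_knob side 580 [614.  287.5] 0.062
t 28.75 pos [606.9 283.3 162.5] rot [ 1.7999e+02 -7.0000e-02  2.8870e+01] gap 24.4 grip 49.1 F [-0.1  0.1 -1.5]
```

Emit:
step_arm([
  {"angular":[0,0,0],"dp":[-0.02,0.02,0],"fingers":1},
  {"angular":[0,0,0],"dp":[-0.08,0.07,0],"fingers":1},
  {"angular":[0,0,0],"dp":[-0.17,0.16,0],"fingers":1},
  {"angular":[0,0,0],"dp":[-0.29,0.26,0],"fingers":1},
  {"angular":[0,0,0],"dp":[-0.42,0.38,0],"fingers":1},
  {"angular":[0,0,0],"dp":[-0.55,0.5,0],"fingers":1},
  {"angular":[0,0,0],"dp":[-0.68,0.62,0],"fingers":1},
  {"angular":[0,0,0],"dp":[-0.81,0.74,0],"fingers":1},
])

```text
time: 29.75
tool_pos: [534.8, 73.5, 161.0]
tcp_rot: [-180.0, 0.1, 28.8]
ft_force: [0.2, -0.7, -1.7]
finger_gap: 24.4
grip_force: 49.1
```

Emit:
step_arm([
  {"angular":[0,0,0],"dp":[-0.13,0.12,0],"fingers":1},
  {"angular":[0,0,0],"dp":[-0.26,0.24,0],"fingers":1},
  {"angular":[0,0,0],"dp":[-0.39,0.36,0],"fingers":1},
  {"angular":[0,0,0],"dp":[-0.52,0.48,0],"fingers":1},
  {"angular":[0,0,0],"dp":[-0.65,0.6,0],"fingers":1},
  {"angular":[0,0,0],"dp":[-0.77,0.7,0],"fingers":1},
  {"angular":[0,0,0],"dp":[-0.87,0.79,0],"fingers":1},
  {"angular":[0,0,0],"dp":[-0.97,0.88,0],"fingers":1},
])

```text
time: 30.75
tool_pos: [449.7, -173.5, 161.0]
tcp_rot: [-180.0, 0.0, 28.8]
ft_force: [-0.6, -0.1, -0.7]
finger_gap: 24.5
grip_force: 49.1
```

```bash
python3 mv.py 417.2 -271.5 162 28.87 417.2 -271.5 110 28.87
```

```text
t 30.75 pos [ 449.7 -173.5  161. ] rot [-1.7995e+02  5.0000e-02  2.8830e+01] gap 24.5 grip 49.1 F [-0.6 -0.1 -0.7]
[417.2, -271.5, 162.0, 28.87] dp [-0.379  0.351 -0.005] ang z -0.0002
[417.2, -271.5, 110.0, 28.87] dp [-0.379  0.351  0.255] ang z -0.0002
```

Emit:
step_arm([
  {"angular":[0,0,0],"dp":[-0.1,0.09,0],"fingers":1},
  {"angular":[0,0,0],"dp":[-0.2,0.18,0],"fingers":1},
  {"angular":[0,0,0],"dp":[-0.29,0.27,0],"fingers":1},
  {"angular":[0,0,0],"dp":[-0.36,0.33,0.03],"fingers":1},
  {"angular":[0,0,0],"dp":[-0.38,0.35,0.09],"fingers":1},
  {"angular":[0,0,0],"dp":[-0.38,0.35,0.16],"fingers":1},
  {"angular":[0,0,0],"dp":[-0.38,0.35,0.22],"fingers":1},
  {"angular":[0,0,0],"dp":[-0.38,0.35,0.25],"fingers":1},
])

```text
time: 31.75
tool_pos: [418.3, -269.3, 110.3]
tcp_rot: [-179.9, 0.0, 28.9]
ft_force: [-0.8, -0.0, -1.4]
finger_gap: 24.6
grip_force: 49.1
```

```bash
python3 -c "
from h import *
im=snapshot('side');cv2.imwrite('pics/w1.png',cv2.resize(im[240:384,120:300],None,fx=4,fy=4,interpolation=cv2.INTER_CUBIC))";python3 mv.py 417.2 -271.5 85 28.87; python3 look.py lid_white_knob 417 -271.5 90;python3 look.py can_white_mouth 417 -271.5 0; 
```

```text
t 31.8 pos [ 418.1 -269.3  110. ] rot [-1.7987e+02  5.0000e-02  2.8920e+01] gap 24.6 grip 49.1 F [-0.8  1.2 -1.9]
[417.2, -271.5, 85.0, 28.87] dp [-0.009  0.007  0.125] ang z 0.0003
lid_white_knob top 849 [ 420.2 -262. ] 0.762
lid_white_knob side 2097 [ 421.8 -272.4] 0.12
can_white_mouth top 313 [ 412.9 -218.4] 2.513
can_white_mouth side 1727 [ 419.9 -274.3] 0.72
```

View pics/w1.png

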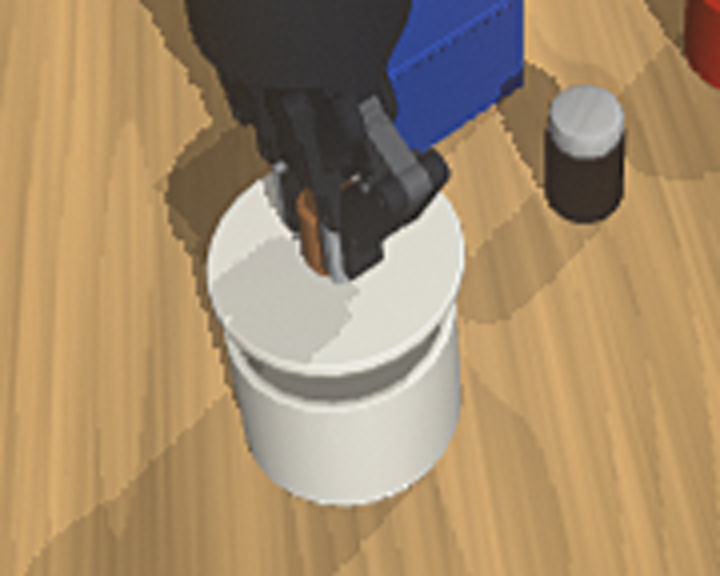

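Crop: lid plate centre (336,265) above the white can, slightly back right; correct (-2,-2) mm and descend.

Emit:
step_arm([
  {"angular":[0,0,0],"dp":[-0.004,0.003,0.005],"fingers":1},
  {"angular":[0,0,0],"dp":[-0.01,0.006,0.02],"fingers":1},
  {"angular":[0,0,0],"dp":[-0.01,0.006,0.04],"fingers":1},
  {"angular":[0,0,0],"dp":[-0.01,0.006,0.06],"fingers":1},
  {"angular":[0,0,0],"dp":[-0.01,0.006,0.075],"fingers":1},
  {"angular":[0,0,0],"dp":[-0.01,0.006,0.09],"fingers":1},
  {"angular":[0,0,0],"dp":[-0.01,0.006,0.1],"fingers":1},
  {"angular":[0,0,0],"dp":[-0.01,0.006,0.106],"fingers":1},
])

```text
time: 33.2
tool_pos: [417.5, -272.4, 90.6]
tcp_rot: [180.0, -0.0, 28.9]
ft_force: [0.7, 0.5, -0.2]
finger_gap: 24.8
grip_force: 49.1
```

Emit:
step_arm([
  {"angular":[0,0,0],"dp":[0,0,0.002],"fingers":1},
  {"angular":[0,0,0],"dp":[0,0,0.004],"fingers":1},
  {"angular":[0,0,0],"dp":[0,0,0.006],"fingers":1},
  {"angular":[0,0,0],"dp":[0,0,0.008],"fingers":1},
  {"angular":[0,0,0],"dp":[0,0,0.01],"fingers":1},
  {"angular":[0,0,0],"dp":[0,0,0.012],"fingers":1},
  {"angular":[0,0,0],"dp":[0,0,0.014],"fingers":1},
  {"angular":[0,0,0],"dp":[0,0,0.014],"fingers":1},
])

```text
time: 34.2
tool_pos: [417.4, -272.4, 87.9]
tcp_rot: [-180.0, -0.0, 28.9]
ft_force: [0.2, 0.6, -0.9]
finger_gap: 24.7
grip_force: 49.1
```

Emit:
step_arm([
  {"angular":[0,0,0],"dp":[0,0,0.002],"fingers":1},
  {"angular":[0,0,0],"dp":[0,0,0.004],"fingers":1},
  {"angular":[0,0,0],"dp":[0,0,0.005],"fingers":1},
  {"angular":[0,0,0],"dp":[0,0,0.006],"fingers":1},
  {"angular":[0,0,0],"dp":[0,0,0.007],"fingers":1},
  {"angular":[0,0,0],"dp":[0,0,0.008],"fingers":1},
  {"angular":[0,0,0],"dp":[0,0,0.009],"fingers":1},
  {"angular":[0,0,0],"dp":[0,0,0.009],"fingers":1},
])

```text
time: 35.2
tool_pos: [417.5, -272.5, 86.8]
tcp_rot: [180.0, -0.0, 28.9]
ft_force: [-3.8, 3.1, 6.8]
finger_gap: 24.5
grip_force: 49.6
```

Contact at the expected height. Release and rise.

Emit:
step_arm([
  {"angular":[0,0,0],"dp":[0,0,-0.002],"fingers":1},
  {"angular":[0,0,0],"dp":[0,0,-0.002],"fingers":0.65},
  {"angular":[0,0,0],"dp":[0,0,-0.002],"fingers":0.45},
  {"angular":[0,0,0],"dp":[0,0,-0.002],"fingers":0.2},
  {"angular":[0,0,0],"dp":[0,0,-0.02],"fingers":0},
  {"angular":[0,0,0],"dp":[0,0,-0.1],"fingers":0},
  {"angular":[0,0,0],"dp":[0,0,-0.2],"fingers":0},
  {"angular":[0,0,0],"dp":[0,0,-0.33],"fingers":0},
])

```text
time: 36.2
tool_pos: [417.4, -272.4, 153.6]
tcp_rot: [180.0, -0.0, 28.9]
ft_force: [0.6, 1.1, 0.2]
finger_gap: 85.3
grip_force: 0.0
```

```bash
python3 mv.py 444.8 288.3 150 28.87; python3 look.py lid_white_knob 417 -271.5 64
```

```text
t 36.2 pos [ 417.4 -272.4  153.6] rot [180.    -0.    28.87] gap 85.3 grip 0.0 F [0.6 1.1 0.2]
[444.8, 288.3, 150.0, 28.87] dp [ 1.474 -2.389  0.018] ang z -0.0
lid_white_knob top 1095 [ 417.9 -270.2] 0.366
lid_white_knob side 2640 [ 420.3 -273.4] 0.04
```

Emit:
step_arm([
  {"angular":[0,0,0],"dp":[0.02,-0.03,0],"fingers":0},
  {"angular":[0,0,0],"dp":[0.07,-0.12,0],"fingers":0},
  {"angular":[0,0,0],"dp":[0.15,-0.25,0],"fingers":0},
  {"angular":[0,0,0],"dp":[0.24,-0.4,0],"fingers":0},
  {"angular":[0,0,0],"dp":[0.33,-0.55,0],"fingers":0},
  {"angular":[0,0,0],"dp":[0.42,-0.7,0],"fingers":0},
  {"angular":[0,0,0],"dp":[0.51,-0.85,0],"fingers":0},
  {"angular":[0,0,0],"dp":[0.6,-1,0],"fingers":0},
])

```text
time: 37.4
tool_pos: [424.9, -37.0, 151.3]
tcp_rot: [-179.9, 0.0, 28.9]
ft_force: [-0.2, -0.9, 0.3]
finger_gap: 85.6
grip_force: 0.0
```

Emit:
step_arm([
  {"angular":[0,0,0],"dp":[0.09,-0.15,0],"fingers":0},
  {"angular":[0,0,0],"dp":[0.18,-0.3,0],"fingers":0},
  {"angular":[0,0,0],"dp":[0.27,-0.44,0],"fingers":0},
  {"angular":[0,0,0],"dp":[0.36,-0.58,0],"fingers":0},
  {"angular":[0,0,0],"dp":[0.45,-0.71,0],"fingers":0},
  {"angular":[0,0,0],"dp":[0.53,-0.83,0],"fingers":0},
  {"angular":[0,0,0],"dp":[0.6,-0.92,0],"fingers":0},
  {"angular":[0,0,0],"dp":[0.66,-1,0],"fingers":0},
])

```text
time: 38.4
tool_pos: [443.4, 201.2, 151.3]
tcp_rot: [-180.0, 0.1, 28.9]
ft_force: [0.1, -0.1, 0.6]
finger_gap: 85.3
grip_force: 0.0
```

```bash
python3 mv.py 444.5 288.5 80 28.87 444.5 288.5 21.5 28.87
```

```text
t 38.4 pos [443.4 201.2 151.3] rot [-1.7997e+02  9.0000e-02  2.8940e+01] gap 85.3 grip 0.0 F [ 0.1 -0.1  0.6]
[444.5, 288.5, 80.0, 28.87] dp [ 0.216 -0.379  0.356] ang z 0.0004
[444.5, 288.5, 21.5, 28.87] dp [ 0.216 -0.379  0.649] ang z 0.0004
```

Emit:
step_arm([
  {"angular":[0,0,0],"dp":[0.07,-0.12,0],"fingers":0},
  {"angular":[0,0,0],"dp":[0.13,-0.23,0.02],"fingers":0},
  {"angular":[0,0,0],"dp":[0.19,-0.33,0.08],"fingers":0},
  {"angular":[0,0,0],"dp":[0.21,-0.37,0.15],"fingers":0},
  {"angular":[0,0,0],"dp":[0.215,-0.376,0.22],"fingers":0},
  {"angular":[0,0,0],"dp":[0.215,-0.376,0.29],"fingers":0},
  {"angular":[0,0,0],"dp":[0.215,-0.376,0.34],"fingers":0},
  {"angular":[0,0,0],"dp":[0.215,-0.376,0.36],"fingers":0},
])

```text
time: 39.4
tool_pos: [446.0, 285.5, 79.2]
tcp_rot: [-180.0, 0.1, 28.8]
ft_force: [0.4, 0.2, 0.1]
finger_gap: 85.6
grip_force: 0.0
```

```bash
python3 mv.py 444.5 288.5 21.5 28.87
```

```text
t 39.4 pos [446.  285.5  79.2] rot [-1.800e+02  7.000e-02  2.883e+01] gap 85.6 grip 0.0 F [0.4 0.2 0.1]
[444.5, 288.5, 21.5, 28.87] dp [ 0.001 -0.017  0.288] ang z -0.0002
```

Emit:
step_arm([
  {"angular":[0,0,0],"dp":[0,-0.01,0.06],"fingers":0},
  {"angular":[0,0,0],"dp":[0,-0.014,0.15],"fingers":0},
  {"angular":[0,0,0],"dp":[0,-0.014,0.23],"fingers":0.1},
  {"angular":[0,0,0],"dp":[0,-0.014,0.28],"fingers":0.3},
  {"angular":[0,0,0],"dp":[0,-0.014,0.288],"fingers":0.5},
  {"angular":[0,0,0],"dp":[0,-0.014,0.288],"fingers":0.6},
  {"angular":[0,0,0],"dp":[0,-0.014,0.288],"fingers":0.8},
  {"angular":[0,0,0],"dp":[0,-0.014,0.288],"fingers":1},
])

```text
time: 40.4
tool_pos: [445.7, 288.9, 23.3]
tcp_rot: [180.0, -0.1, 28.9]
ft_force: [0.3, 0.9, 2.2]
finger_gap: 24.8
grip_force: 49.1
```

Emit:
step_arm([
  {"angular":[0,0,0],"dp":[0,0,0],"fingers":1},
  {"angular":[0,0,0],"dp":[0,0,0],"fingers":1},
  {"angular":[0,0,0],"dp":[0,0,-0.03],"fingers":1},
  {"angular":[0,0,0],"dp":[0,0,-0.12],"fingers":1},
  {"angular":[0,0,0],"dp":[0,0,-0.27],"fingers":1},
  {"angular":[0,0,0],"dp":[0,0,-0.43],"fingers":1},
  {"angular":[0,0,0],"dp":[0,0,-0.58],"fingers":1},
  {"angular":[0,0,0],"dp":[0,0,-0.7],"fingers":1},
])

```text
time: 41.4
tool_pos: [445.3, 288.7, 165.1]
tcp_rot: [180.0, -0.1, 28.9]
ft_force: [-0.0, 0.1, -1.3]
finger_gap: 24.6
grip_force: 49.1
```

```bash
python3 look.py lid_red_knob 444.5 288.5 140; python3 mv.py 646.2 -107.2 162 28.87
```

```text
lid_red_knob top 602 [441.5 286.6] 0.784
lid_red_knob side 345 [450.9 290.1] 0.175
t 41.6 pos [445.2 288.7 162.9] rot [ 1.800e+02 -6.000e-02  2.887e+01] gap 24.5 grip 49.1 F [-0.   1.1 -1.7]
[646.2, -107.2, 162.0, 28.87] dp [-0.075  2.219  0.005] ang z 0.0
```

Emit:
step_arm([
  {"angular":[0,0,0],"dp":[0,0.03,0],"fingers":1},
  {"angular":[0,0,0],"dp":[0,0.11,0],"fingers":1},
  {"angular":[0,0,0],"dp":[-0.01,0.24,0],"fingers":1},
  {"angular":[0,0,0],"dp":[-0.01,0.39,0],"fingers":1},
  {"angular":[0,0,0],"dp":[-0.02,0.54,0],"fingers":1},
  {"angular":[0,0,0],"dp":[-0.02,0.69,0],"fingers":1},
  {"angular":[0,0,0],"dp":[-0.03,0.84,0],"fingers":1},
  {"angular":[0,0,0],"dp":[-0.03,0.99,0],"fingers":1},
])

```text
time: 42.6
tool_pos: [535.4, 110.1, 161.6]
tcp_rot: [-180.0, 0.1, 28.8]
ft_force: [-0.1, 0.7, -1.8]
finger_gap: 24.4
grip_force: 49.2
```

Emit:
step_arm([
  {"angular":[0,0,0],"dp":[0,0.15,0],"fingers":1},
  {"angular":[0,0,0],"dp":[-0.01,0.3,0],"fingers":1},
  {"angular":[0,0,0],"dp":[-0.01,0.44,0],"fingers":1},
  {"angular":[0,0,0],"dp":[-0.02,0.58,0],"fingers":1},
  {"angular":[0,0,0],"dp":[-0.02,0.71,0],"fingers":1},
  {"angular":[0,0,0],"dp":[-0.03,0.83,0],"fingers":1},
  {"angular":[0,0,0],"dp":[-0.03,0.92,0],"fingers":1},
  {"angular":[0,0,0],"dp":[-0.03,1,0],"fingers":1},
])

```text
time: 43.6
tool_pos: [627.1, -66.6, 162.4]
tcp_rot: [-180.0, 0.0, 28.9]
ft_force: [0.4, 0.1, -1.1]
finger_gap: 24.4
grip_force: 49.2
```

```bash
python3 mv.py 646.2 -107.2 162 28.87 646.2 -107.2 95 28.87
```

```text
t 43.6 pos [627.1 -66.6 162.4] rot [-179.99    0.     28.86] gap 24.4 grip 49.2 F [ 0.4  0.1 -1.1]
[646.2, -107.2, 162.0, 28.87] dp [-0.014  0.224  0.002] ang z -0.0
[646.2, -107.2, 95.0, 28.87] dp [-0.014  0.224  0.337] ang z -0.0
```

Emit:
step_arm([
  {"angular":[0,0,0],"dp":[0,0.07,0],"fingers":1},
  {"angular":[0,0,0],"dp":[-0.01,0.14,0],"fingers":1},
  {"angular":[0,0,0],"dp":[-0.01,0.2,0.02],"fingers":1},
  {"angular":[0,0,0],"dp":[-0.014,0.222,0.08],"fingers":1},
  {"angular":[0,0,0],"dp":[-0.014,0.222,0.16],"fingers":1},
  {"angular":[0,0,0],"dp":[-0.014,0.222,0.24],"fingers":1},
  {"angular":[0,0,0],"dp":[-0.014,0.222,0.3],"fingers":1},
  {"angular":[0,0,0],"dp":[-0.014,0.222,0.33],"fingers":1},
])

```text
time: 44.6
tool_pos: [644.9, -105.5, 95.0]
tcp_rot: [-179.9, 0.1, 28.9]
ft_force: [-0.4, -0.6, -0.7]
finger_gap: 24.5
grip_force: 49.2
```

```bash
python3 -c "
from h import *
im=snapshot('side');cv2.imwrite('pics/r1.png',cv2.resize(im[170:290,230:390],None,fx=4,fy=4,interpolation=cv2.INTER_CUBIC))"; python3 look.py lid_red_knob 646 -107 75;python3 look.py can_red_mouth 646 -107 0;python3 mv.py 646.2 -107.2 70 28.87; 
```

```text
lid_red_knob top 370 [ 639.3 -102.7] 1.237
lid_red_knob side 771 [ 646.8 -110.4] 0.055
can_red_mouth top 42 [606. -65.] 17.399
t 45.05 pos [ 646.  -106.1   97.2] rot [ 1.7996e+02 -5.0000e-02  2.8870e+01] gap 24.8 grip 49.2 F [ 0.   0.3 -1.9]
[646.2, -107.2, 70.0, 28.87] dp [-0.002  0.005  0.136] ang z -0.0
```

View pics/r1.png

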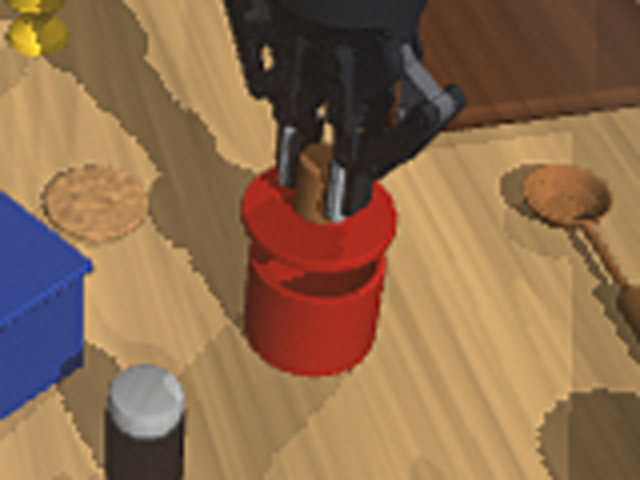

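Crop: red lid (320,210) nearly concentric above the can (315,310). Descending with a minor correction.

Emit:
step_arm([
  {"angular":[0,0,0],"dp":[0.001,-0.002,0.01],"fingers":1},
  {"angular":[0,0,0],"dp":[0.002,-0.004,0.03],"fingers":1},
  {"angular":[0,0,0],"dp":[0.002,-0.004,0.05],"fingers":1},
  {"angular":[0,0,0],"dp":[0.002,-0.004,0.07],"fingers":1},
  {"angular":[0,0,0],"dp":[0.002,-0.004,0.085],"fingers":1},
  {"angular":[0,0,0],"dp":[0.002,-0.004,0.1],"fingers":1},
  {"angular":[0,0,0],"dp":[0.002,-0.004,0.108],"fingers":1},
  {"angular":[0,0,0],"dp":[0.002,-0.004,0.114],"fingers":1},
])

```text
time: 46.05
tool_pos: [645.6, -105.1, 73.6]
tcp_rot: [180.0, -0.0, 28.9]
ft_force: [0.0, -0.3, -1.1]
finger_gap: 24.5
grip_force: 49.2
```

Emit:
step_arm([
  {"angular":[0,0,0],"dp":[0,0,0.002],"fingers":1},
  {"angular":[0,0,0],"dp":[0,0,0.004],"fingers":1},
  {"angular":[0,0,0],"dp":[0,0,0.006],"fingers":1},
  {"angular":[0,0,0],"dp":[0,0,0.008],"fingers":1},
  {"angular":[0,0,0],"dp":[0,0,0.01],"fingers":1},
  {"angular":[0,0,0],"dp":[0,0,0.012],"fingers":1},
  {"angular":[0,0,0],"dp":[0,0,0.014],"fingers":1},
  {"angular":[0,0,0],"dp":[0,0,0.014],"fingers":1},
])

```text
time: 47.05
tool_pos: [645.7, -105.1, 71.3]
tcp_rot: [180.0, -0.0, 28.9]
ft_force: [-3.1, 0.2, 3.0]
finger_gap: 23.8
grip_force: 49.5
```

```bash
python3 look.py lid_red_knob 646 -107 49;python3 mv.py 646.2 -107.2 70 28.87
```

```text
lid_red_knob top 366 [ 638.9 -105.6] 1.164
lid_red_knob side 705 [ 647.6 -107.8] 0.068
t 47.25 pos [ 645.7 -105.1   71.3] rot [ 1.7999e+02 -1.0000e-02  2.8870e+01] gap 24.3 grip 49.5 F [-3.2  0.   5.1]
[646.2, -107.2, 70.0, 28.87] dp [-0.003  0.01   0.007] ang z 0.0
```

Seated, side fit (647.6,-107.8) against the can's (648.5,-108.4). Release, rise and retreat.

Emit:
step_arm([
  {"angular":[0,0,0],"dp":[0,0,0],"fingers":1},
  {"angular":[0,0,0],"dp":[0,0,0],"fingers":0.65},
  {"angular":[0,0,0],"dp":[0,0,0],"fingers":0.45},
  {"angular":[0,0,0],"dp":[0,0,0],"fingers":0.2},
  {"angular":[0,0,0],"dp":[0,0,-0.02],"fingers":0},
  {"angular":[0,0,0],"dp":[0,0,-0.1],"fingers":0},
  {"angular":[0,0,0],"dp":[0,0,-0.25],"fingers":0},
  {"angular":[0,0,0],"dp":[0,0,-0.45],"fingers":0},
])

```text
time: 48.25
tool_pos: [645.1, -105.0, 162.0]
tcp_rot: [-180.0, 0.0, 28.9]
ft_force: [0.2, 0.1, 0.2]
finger_gap: 85.0
grip_force: 0.0
```

Emit:
step_arm([
  {"angular":[0,0,0],"dp":[0,0.1,-0.1],"fingers":0},
  {"angular":[0,0,0],"dp":[0,0.22,-0.2],"fingers":0},
  {"angular":[0,0,0],"dp":[0,0.36,-0.25],"fingers":0},
  {"angular":[0,0,0],"dp":[0,0.5,-0.3],"fingers":0},
  {"angular":[0,0,0],"dp":[0,0.64,-0.3],"fingers":0},
  {"angular":[0,0,0],"dp":[0,0.78,-0.3],"fingers":0},
  {"angular":[0,0,0],"dp":[0,0.9,-0.3],"fingers":0},
  {"angular":[0,0,0],"dp":[0,1,-0.3],"fingers":0},
])

```text
time: 49.25
tool_pos: [742.6, -281.3, 222.4]
tcp_rot: [179.9, -0.0, 28.8]
ft_force: [-0.9, 0.6, -0.8]
finger_gap: 85.5
grip_force: 0.0
```

Emit:
step_arm([
  {"angular":[0,0,0],"dp":[-0.1,0.12,0],"fingers":0},
  {"angular":[0,0,0],"dp":[-0.22,0.25,0],"fingers":0},
  {"angular":[0,0,0],"dp":[-0.35,0.38,0],"fingers":0},
  {"angular":[0,0,0],"dp":[-0.48,0.5,0],"fingers":0},
  {"angular":[0,0,0],"dp":[-0.6,0.62,0],"fingers":0},
  {"angular":[0,0,0],"dp":[-0.73,0.73,0],"fingers":0},
  {"angular":[0,0,0],"dp":[-0.85,0.8,0],"fingers":0},
  {"angular":[0,0,0],"dp":[-0.9,0.83,0],"fingers":0},
])

```text
time: 50.25
tool_pos: [663.5, -514.2, 221.6]
tcp_rot: [180.0, -0.0, 28.8]
ft_force: [0.5, -0.2, -0.8]
finger_gap: 85.5
grip_force: 0.0
```

```bash
python3 look.py lid_red_knob 646 -107 48 f; for a in "green 460 83 56" "blue 467 -94 60" "white 417 -272 64"; do set -- $a; python3 look.py lid_$1_knob $2 $3 $4; done; python3 mv.py
```

```text
lid_red_knob top 808 [ 644.5 -103.9] 0.058
lid_green_knob top 1286 [457.9  83.7] 0.024
lid_green_knob side 827 [462.6  79.4] 0.04
lid_blue_knob top 1746 [465.1 -91.5  31. ] 0.038
lid_blue_knob side 1648 [469.6 -95.9  30.8] 0.026
lid_white_knob top 1727 [ 415.8 -272.3] 0.018
lid_white_knob side 2753 [ 420.7 -274. ] 0.041
t 51.05 pos [ 664.7 -512.5  220.9] rot [-180.     -0.     28.87] gap 85.4 grip 0.0 F [ 0.3 -0.5  0.8]
```

View pics/f_top.png

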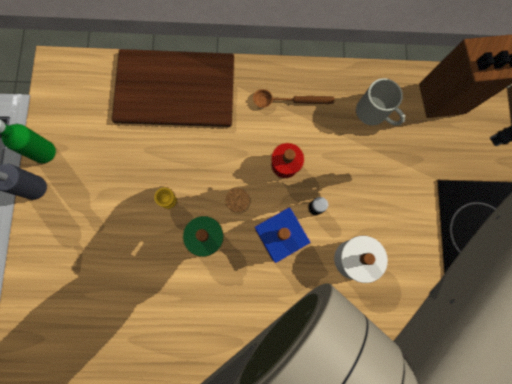

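View pics/f_side.png

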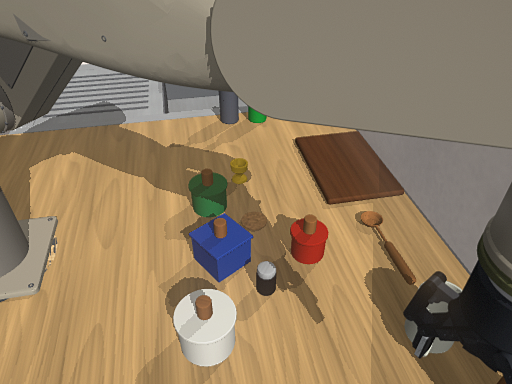

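Top and side: all four lids sit on their cans, within about 2 mm of centre by the fits, with the shaker and egg cup standing and the arm clear.

```bash
python3 -c "
from bench import *
print(hand_in())"
```

```text
the job is handed in; nothing more can be done
None
```

All four lids are on their own canisters, flat and within about 2 mm of centre by the camera fits, with the blue square lid in line to about 1°; the shaker and egg cup are still standing, and I handed the job in at about 51 s.

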